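Unlatch the wear stand's gate and draw out the core

ROBOT

A 6-joint arm with a two-finger parallel gripper is mounted at the origin on a cart in front of the work surface, level with it; the furniture and walls round the work are solid. World frame = base frame: x ahead of the robot, y to its left, z up, the work surface at z = 0. Lengths are in m, angles in degrees, forces in N, time in s.
With the tool pointing down it reaches from about 0.35 to 0.875 m from the base axis. Payload 4.2 kg.
Tool frame: the origin (TCP) lies between the finger pads; the fingertips stand 8 mm ahead of it and the grasp point (between the pads) lies 11 mm behind it; z points along the fingers, y is the line along which they close (so a half turn about z gives the same grasp; the last joint's range is limited). The gripper opens to 87 mm and grips with 3 to 60 N. Pads are 19 mm wide; open, the fingers measure 117 mm over their backs; the gripper's body (75 mm by 190 mm) begins 51 mm behind the grasp point.
Start: joints at [-54.511, 22.042, 0.453, 0, -68.411, -14.817], TCP at [0.221, -0.585, 0.231] pointing down, gripper open.
Joint ranges: [-179.83, 179.83], [-69.29, 118.12], [-61.27, 80.66], [-181.25, 117.63], [-171.15, -9.14], [-177.46, 177.46]. Speed limits (degrees/s): [159.86, 159.86, 180, 180, 180, 180].

INTERFACE

Orientations are given as a 3x3 rotation matrix whose columns are the frame's x, y, z axes.
In Python, from station import sense, capture, camera_model, finish_job, find_in gives the robot as it stands. The module is installed in compiled form; this text tells all that it offers.
- The arm moves only by the tool arm_command, never from a script. Its argument "motion" is a list of rows, each a list of 7 numbers: the finger opening in mm, from 0 to 87, then the shift along the tool's x, y, z in mm, then the turn, a rotation vector about the tool's x, y, z in rad. In form: [[jaw, dx, dy, dz, rx, ry, rz], ...]. A call has 1 to 8 rows; each row shifts and turns the commanded pose from where the row before left it, along the tool's axes as they then stand; what a row does not reach is not made up. A row lasts 1/10 s, in which the tool goes at most 50 mm and 8.59 degrees, less where a joint would pass 70% of its speed; a pose out of reach is approached as far as the arm can. A call with a gripper value outside its range is refused whole. The fingers move at their own pace and stop on an object; the grip force is fixed at half the most. Time passes only in rows, so rows that do not move let the fingers close. It gives the time, the measured TCP pose, the force, the opening and the grip force at its end, in the units of the state.
- sense(): the state, without advancing time (a new reading comes with each control period).
- capture(name): name is "scene" or "top" or "wrist"; returns the picture (400x640x3 uint8, red, green, blue); there is no depth.
- camera_model(name): a dict with "fx", "fy", "cx", "cy" (pixels), "R" (3x3) and "t" (3): a world point X has camera coordinates R X + t. Camera axes: x right, y down, z forward; pixel columns grow to the right and rows downward; lengths in m; the calibration is good to about 2 mm. A picture is of the moment at which its call begins: read the wrist's pose just before it. camera_model takes no time and is no camera call; for the wrist camera it gives the pose at the moment of the call.
- finish_job(): hands the job in; it is judged then, once.
Trained networks look in the newest picture that a camera, given by its name, has taken for a name from the list of things; names that differ only in an ending like _2 or _b are one class to them, and where a whole thing is asked for, a point or a joint stands for the part that bears it (a point fixed in the world has none). Each returns a list of dicts, best first, with "p" (0 to 1); they miss things now and then, are a little off and sometimes report something else, mostly with a low value. They report only what shows in the picture. A call takes as long as a camera call. They do not tell look-alikes from the thing itself.
- find_in(target, camera): "location" ([row, column] in pixels, amid what is visible of it).
The state is a dict: "time_s": time; "joints": joint angles; "joint_velocities": joint speeds; "effort": joint torques, N m; "tcp_pos": TCP position; "ee_rot": TCP orientation; "wrist_force": force on the tool from outside, world axes, zero at the start; "moment": the same for the moment, N m; "gripper_width": opening from 0.0 (shut) to 1.0 (fully open); "gripper_force": force on a finger pad.
Only numpy, scipy, OpenCV 4.12 (cv2) and the standard library are available. Lean on these libraries where they do the work, as an engineer would, in place of code of your own. Each camera call takes 0.05 s, during which the arm holds its last target. There are 200 camera calls.

TASK

The wear test on the small core is over: unlatch the barred guard gate of the test stand, swing it wide open, about square to where it was shut, let go of the latch so that its bar lies down again, and draw the sample carriage out as far as it goes, with the core still standing in its seat. The latch bar lies loose inside a lipped channel and comes up only through the gap between the lips, so feel gently for both ends of the gate's play, bring it to the middle, lift the bar clear and only then swing. Never force the bar against the channel (20 N at most), and leave the other things on the table alone.

Things in the scene. Friction and masses are not known exactly. Their poses are not given: they have to be found in the camera images.
- stand: Grey test stand, base plate 310 x 268 x 12 mm, fixed. Origin on the table near the middle of the plate; x points away from the robot to the 172 mm high tower, y to the left, z up. The gate stands across its front at x = -120 mm, hinge axis upright at (-120, 85) mm. Its right-hand post (top z = 68 mm) carries the keeper channel at y = -88 to -110 mm; side guards to z = 84 mm; wheel over the core from z = 91 to 147 mm.
- gate (a joint): Angle of the barred steel gate (170 mm wide, z = 18 to 72 mm, 10 mm thick) about its upright hinge at the left end; 0 = in line with its posts, grows as the free right end swings out towards the robot, stop at 1.95 rad. It stays where it is left; moving free it takes under 3 N at the knob. Shut, it has play: the bar can move 29 mm in the keeper, 0.155 rad of this joint, to a hard wall at each end.
- latch (a joint): Angle of the latch bar against the gate; 0 = lying down on the gate (gravity returns it), grows as its right end rises, stop at 0.35 rad. Steel bar 8 mm thick, 16 mm high, on top of the gate (z = 77 to 93 mm); pivot at the gate's left part, 25 mm from the hinge, z = 85 mm; its right end runs 172 mm from the pivot through the keeper. At 0.20 it is clear above the keeper's lips; 3 N lifts it.
- thumb_knob (a point): Middle of the upright black knob on the latch bar (diameter 16, height 42 mm, z = 93 to 135 with the bar down); 105 mm along the bar from its pivot, 29 above it, 130 from the gate hinge. The bar's end lies in the keeper: steel channel 37 mm wide inside along the stand's x, lips on top (z = 97 to 101) leave an 11 mm gap in its middle. It is clamped up to about 10 mm off the gate line, not measured: find it by feel.
- carriage (a joint): Travel of the aluminium sample carriage along its rails, m; 0 = in under the wheel, grows towards the robot (-x of the stand), stop at 0.112. Friction about 2 N. The shut gate blocks its way; below about 1.35 rad of gate angle the gate is still in the way.
- pull_post (a point): Middle of the grip part of the upright black post at the front of the carriage (14 mm diameter, top 19.5 mm above this point, free down to 60 mm below it); stand frame (-70, 0, 106) mm with the carriage in. 50 mm behind the shut gate.
- seat (a point): Centre of the carriage's seat, at the surface (z = 29.5 mm), inside a steel rim 55 mm across inside and 4 mm high.
- core_mid (a point): Middle of the small asphalt core that stands in the seat (50 mm diameter, 53 mm high, about 0.23 kg, loose); z up along its axis.
- waiting_core_a: Bystander: small asphalt core 50 mm diameter, 49 mm high, standing on the table at the left; origin under its centre. Leave it alone.
- waiting_core_b: Bystander: small asphalt core 50 mm diameter, 51 mm high, standing on the table at the left; origin under its centre. Leave it alone.
- brush: Bystander: flat dust brush, 43 x 212 x 16 mm, lying on the table to the right; origin under its centre, y along it. Leave it alone.
Not all that is in view belongs to the job. Leave any turquoise look-alike of the part that bears core_mid alone.

How it is judged:
By the outcome, as a careful person would: the job done as asked, in the order asked, and still so for the second after the job is handed in, with the robot touching nothing.
It also fails if it takes over 72 s, if anything falls off the work surface, if the arm or the gripper's body presses on something with over 40 N, if the wrist force passes 120 N, or if a joint passes its speed limit or range.

## Working session

There is one attempt and no reset: what is moved stays moved. The work goes in short steps, Python scripts to look and compute and a tool call to move; the robot and the scene stay as the last step left them, time stands still between calls to the robot, and variables do not carry over. Pictures are saved under pics/ and viewed, at most 10 in all, crops included, and the job is handed in when it is done.

Besides the shell and the picture viewer there is one more tool, called after "Request:" as a command line: name --pt "numbers of a row" for each row, then --argument value for the rest. arm_command: Moves the arm, as the interface text tells. Its arguments: {"type":"object","properties":{"motion":{"type":"array"}},"required":["motion"]}

```bash
mkdir -p pics
cat > h.py <<'E'
import numpy as np, cv2
from station import sense, capture, camera_model, finish_job, find_in
def ray(cam,rc):
    m=camera_model(cam);R=np.array(m['R']);t=np.array(m['t'])
    d=R.T@np.array([(rc[1]-m['cx'])/m['fx'],(rc[0]-m['cy'])/m['fy'],1]);return -R.T@t,d
def atz(cam,rc,z):
    c,d=ray(cam,rc);return c+d*(z-c[2])/d[2]
def proj(cam,X):
    m=camera_model(cam);p=np.array(m['R'])@np.array(X)+np.array(m['t']);return [m['fy']*p[1]/p[2]+m['cy'],m['fx']*p[0]/p[2]+m['cx']]
def save(cam,n):
    im=capture(cam);cv2.imwrite('pics/'+n,im[:,:,::-1]);return im
E
python3 - <<'E'
from h import *
s=sense();print(s['time_s'],s['tcp_pos'],s['ee_rot'],s['wrist_force'],s['gripper_width'])
Z=dict(thumb_knob=.114,pull_post=.106,seat=.03,core_mid=.056,stand=.05,gate=.045)
a=save('scene','s0.png');b=save('top','t0.png')
for c in ('scene','top'):
  print(c,camera_model(c)['fx'])
  for n,z in Z.items():
    for r in find_in(n,c)[:3]: print(n,round(r['p'],2),np.round(r['location']),np.round(atz(c,r['location'],z),3))
E
```

```text
0.0 [ 0.22044563 -0.58420067  0.22946941] [[-9.35695337e-01 -3.52808057e-01 -8.43258887e-04]
 [-3.52809055e-01  9.35693206e-01  1.99885017e-03]
 [ 8.38211659e-05  2.16782416e-03 -9.99997647e-01]] [-0.74689343  0.22098845 -0.24813086] 1.0015562628811219
scene 372.33014633138305
thumb_knob 0.93 [193. 312.] [0.594 0.061 0.114]
thumb_knob 0.17 [202. 263.] [0.681 0.131 0.114]
pull_post 0.67 [206. 279.] [0.647 0.122 0.106]
seat 0.67 [208. 284.] [0.673 0.06  0.03 ]
core_mid 0.68 [153. 316.] [ 0.681 -0.146  0.056]
core_mid 0.56 [197. 267.] [0.715 0.067 0.056]
stand 0.55 [208. 264.] [0.708 0.097 0.05 ]
gate 0.69 [187. 314.] [ 0.63  -0.025  0.045]
gate 0.63 [208. 306.] [0.615 0.051 0.045]
top 456.50488180608926
thumb_knob 0.92 [195. 338.] [0.607 0.034 0.114]
pull_post 0.72 [168. 325.] [0.673 0.066 0.106]
core_mid 0.77 [172. 424.] [ 0.679 -0.175  0.056]
core_mid 0.52 [156. 324.] [0.716 0.069 0.056]
stand 0.75 [157. 323.] [0.715 0.07  0.05 ]
gate 0.74 [196. 324.] [0.617 0.067 0.045]
```

View pics/s0.png

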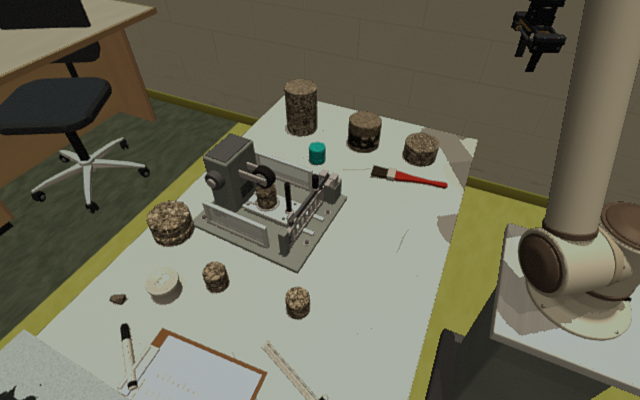

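View pics/t0.png

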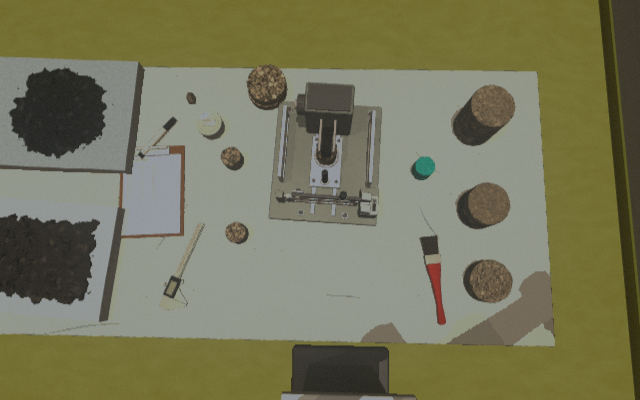

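The overviews show the stand in the middle: knob near top px (195,343), pull post (177,324), keeper (203,368). The turquoise decoy is at (167,425). I'll take an enlarged crop for the stand's pose.

Run:
```python
from h import *
b=cv2.imread('pics/t0.png')[90:232,260:390]
cv2.imwrite('pics/t0c.png',cv2.resize(b,None,fx=4.2,fy=4.2,interpolation=cv2.INTER_CUBIC))
for rc in [(220,270),(224,378),(105,275),(106,382)]: print(atz('top',rc,.012).round(3))
m=camera_model('top');print(-np.array(m['R']).T@m['t'])
m=camera_model('wrist');s=sense();print(m['fx'],m['cx'],m['cy'],np.array(s['ee_rot']).T@(-np.array(m['R']).T@m['t']-s['tcp_pos']),(np.array(m['R'])@s['ee_rot']).round(3))
```

```text
[0.561 0.2   0.012]
[ 0.555 -0.068  0.012]
[0.862 0.198 0.012]
[ 0.862 -0.079  0.012]
[0.41781207 0.05881866 1.13575761]
325.1779607035473 316.5245505767625 204.73175791613988 [ 6.59279195e-02 -2.20274064e-06 -1.53953001e-01] [[-0.001  1.     0.001]
 [-0.969 -0.    -0.246]
 [-0.246 -0.001  0.969]]
```

View pics/t0c.png

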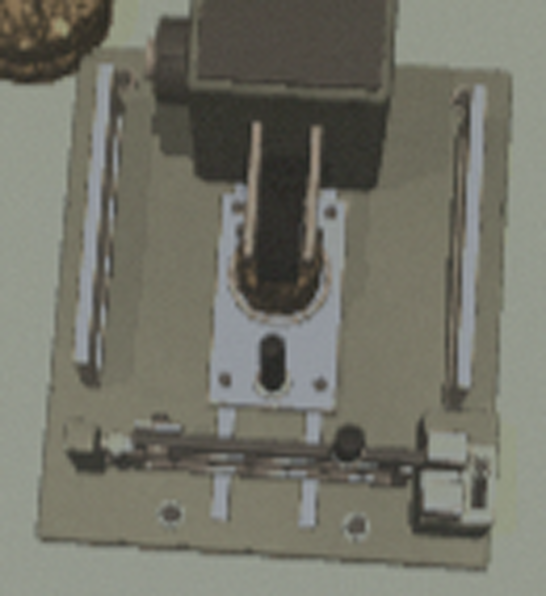

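```bash
cat >> h.py <<'E'
from scipy.optimize import least_squares
def S2W(p,X):
    c,s=np.cos(p[2]),np.sin(p[2]);X=np.asarray(X,float);return np.array([p[0]+c*X[0]-s*X[1],p[1]+s*X[0]+c*X[1],X[2]])
def fit(cam,pts,p0=(.71,.065,0)):
    f=lambda p:np.concatenate([np.array(proj(cam,S2W(p,X)))-rc for X,rc in pts])
    r=least_squares(f,p0,loss='soft_l1');return r.x,r.fun.reshape(-1,2).round(1)
E
python3 - <<'E'
from h import *
c=lambda x,y:np.array([90+(y+.5)/4.2-.5,260+(x+.5)/4.2-.5])
# plate centre offset unknown: estimate plate as rect with centre offset later
pl=[([-.155,.134,.012],c(38,540)),([-.155,-.134,.012],c(488,568)),([.155,-.134,.012],c(512,72)),([.155,.134,.012],c(82,50))]
p,r=fit('top',pl);print('plate',p,r.tolist())
kn=atz('top',c(347,441),.135);po=atz('top',c(272,343),.1255);print('knob',kn,'post',po)
for q,z in (((347,441),.135),((272,343),.1255)):
  print(z)
c_=np.cos(p[2]);s_=np.sin(p[2]);R=np.array([[c_,s_],[-s_,c_]])
for n,x in (('knob',kn),('post',po)): print(n,'in plate frame',R@(x[:2]-p[:2]))
print('knob nominal',S2W(p,[-.12,-.045,.114]),'post',S2W(p,[-.07,0,.106]))
E
```

```text
plate [ 0.71283219  0.06272038 -0.04847614] [[0.3, -0.3], [0.7, 0.5], [-0.3, 0.3], [-1.0, -0.5]]
knob [0.60485716 0.02535767 0.135     ] post [0.65988137 0.06609393 0.1255    ]
0.135
0.1255
knob in plate frame [-0.10603769 -0.04255099]
post in plate frame [-0.05305209  0.00080374]
knob nominal [0.59079258 0.02358811 0.114     ] post [0.64291442 0.06611238 0.106     ]
```

```bash
cat >> h.py <<'E'
def Rth(th):
    t=np.radians(th);x=np.array([np.cos(t),np.sin(t),0]);z=np.array([0,0,-1.]);return np.stack([x,np.cross(z,x),z],1)
def plan(way,jaw,step=45,deg=8,start=None):
    "way: list of (xyz m, theta deg) straight segments, tool down"
    from scipy.spatial.transform import Rotation as Ro
    s=sense();P=np.array(s['tcp_pos']);R=np.array(s['ee_rot']);out=[]
    if start is not None:P,R=start
    for X,th in way:
        X=np.array(X,float);G=Rth(th);rv=Ro.from_matrix(R.T@G).as_rotvec()
        n=max(1,int(np.ceil(max(np.linalg.norm(X-P)*1e3/step,np.degrees(np.linalg.norm(rv))/deg))))
        D=(X-P)/n;dR=Ro.from_rotvec(rv/n).as_matrix()
        for i in range(n):
            d=R.T@D*1e3;out.append([jaw]+[round(float(v),1) for v in d]+[round(float(v),3) for v in rv/n]);P=P+R@np.array(out[-1][1:4])/1e3;R=R@dR
    for i in range(0,len(out),8): print(out[i:i+8])
E
python3 - <<'E'
from h import *
plan([((.60,.02,.24),-92.8)],45)
E
```

```text
[[45, -35.5, 27.0, -0.6, 0.0, 0.0, -0.073], [45, -37.4, 24.3, -0.6, 0.0, 0.0, -0.073], [45, -39.1, 21.6, -0.6, 0.0, 0.0, -0.073], [45, -40.5, 18.7, -0.6, 0.0, 0.0, -0.073], [45, -41.8, 15.7, -0.6, 0.0, 0.0, -0.073], [45, -42.8, 12.6, -0.6, 0.0, 0.0, -0.073], [45, -43.6, 9.5, -0.6, 0.0, 0.0, -0.073], [45, -44.2, 6.3, -0.6, 0.0, 0.0, -0.073]]
[[45, -44.5, 3.1, -0.6, 0.0, 0.0, -0.073], [45, -44.6, -0.2, -0.6, 0.0, 0.0, -0.073], [45, -44.5, -3.4, -0.6, 0.0, 0.0, -0.073], [45, -44.1, -6.6, -0.6, 0.0, 0.0, -0.073], [45, -43.5, -9.8, -0.6, 0.0, 0.0, -0.073], [45, -42.7, -12.9, -0.6, 0.0, 0.0, -0.073], [45, -41.7, -16.0, -0.6, 0.0, 0.0, -0.073], [45, -40.4, -19.0, -0.6, 0.0, 0.0, -0.073]]
```

Request:
arm_command --pt "45 -35.5 27.0 -0.6 0 0 -0.073" --pt "45 -37.4 24.3 -0.6 0 0 -0.073" --pt "45 -39.1 21.6 -0.6 0 0 -0.073" --pt "45 -40.5 18.7 -0.6 0 0 -0.073" --pt "45 -41.8 15.7 -0.6 0 0 -0.073" --pt "45 -42.8 12.6 -0.6 0 0 -0.073" --pt "45 -43.6 9.5 -0.6 0 0 -0.073" --pt "45 -44.2 6.3 -0.6 0 0 -0.073"

```text
time_s: 1.5
tcp_pos: [0.4107, -0.2804, 0.2358]
ee_rot: [[-0.583, -0.812, 0.001], [-0.812, 0.583, -0.0], [-0.0, -0.001, -1.0]]
wrist_force: [1.4, -0.3, 0.5]
gripper_width: 0.525
gripper_force: 0.0
```

Request:
arm_command --pt "45 -44.5 3.1 -0.6 0 0 -0.073" --pt "45 -44.6 0 -0.6 0 0 -0.073" --pt "45 -44.5 -3.4 -0.6 0 0 -0.073" --pt "45 -44.1 -6.6 -0.6 0 0 -0.073" --pt "45 -43.5 -9.8 -0.6 0 0 -0.073" --pt "45 -42.7 -12.9 -0.6 0 0 -0.073" --pt "45 -41.7 -16.0 -0.6 0 0 -0.073" --pt "45 -40.4 -19.0 -0.6 0 0 -0.073"

```text
time_s: 2.3
tcp_pos: [0.5988, 0.0231, 0.2405]
ee_rot: [[-0.039, -0.999, 0.001], [-0.999, 0.039, 0.0], [-0.0, -0.001, -1.0]]
wrist_force: [0.6, -0.3, 1.0]
gripper_width: 0.517
gripper_force: 0.0
```

Run:
```python
from h import *
s=sense();print(s['time_s'],s['tcp_pos'],np.round(s['joints'],1),s['wrist_force'],s['gripper_width'])
im=save('wrist','w1.png')
for n,z in (('thumb_knob',.114),('pull_post',.106)):
  for r in find_in(n,'wrist')[:2]: print(n,round(r['p'],2),np.round(r['location']),np.round(atz('wrist',r['location'],z),4))
for n,X in (('knobtop',[.605,.025,.135]),('posttop',[.660,.066,.1255]),('knobbase',[.605,.025,.093])): print(n,np.round(proj('wrist',X)))
import json;m=camera_model('wrist');json.dump({k:np.asarray(v).tolist() for k,v in m.items()},open('w1.json','w'))
```

```text
2.3 [0.59876971 0.02308819 0.24045436] [ 17.7  19.1  -2.5   0.  -68.4 -19.9] [ 0.62251657 -0.34549663  0.97081711] 0.5169222379103012
thumb_knob 0.6 [203. 310.] [0.6073 0.0278 0.114 ]
pull_post 0.96 [206. 242.] [0.6682 0.0281 0.106 ]
knobtop [208. 310.]
posttop [253. 250.]
knobbase [197. 311.]
```

View pics/w1.png

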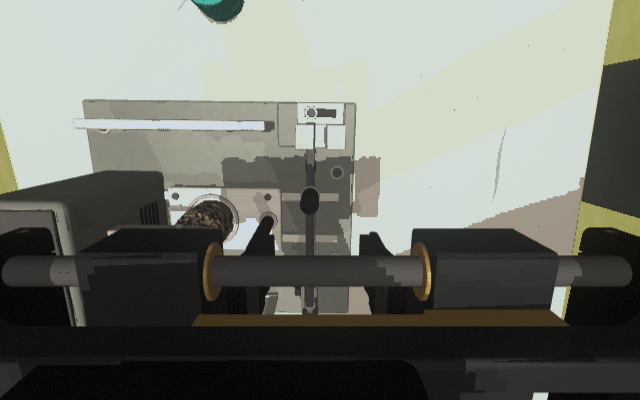

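Wrist view: knob at (202,310), bar running up at column 311, and the keeper gap centre at about column 320. The bar therefore sits off towards the tower. Next: descend on the knob.

Run:
```python
from h import *
plan([((.606,.0265,.106),-92.8)],45)
for rc in [(150,312),(220,310)]: print(atz('wrist',rc,.093))
print(atz('wrist',(148,320),.101))
```

```text
[[45, -1.1, -2.3, 44.5, 0.0, -0.0, 0.003], [45, -1.1, -2.3, 44.5, 0.0, -0.0, 0.003], [45, -1.1, -2.3, 44.5, 0.0, -0.0, 0.003]]
[ 0.60225487 -0.01865259  0.093     ]
[0.6070465  0.04798029 0.093     ]
[ 0.59494216 -0.02076937  0.101     ]
```

Request:
arm_command --pt "45 -1.1 -2.3 44.5 0 0 0.003" --pt "45 -1.1 -2.3 44.5 0 0 0.003" --pt "45 -1.1 -2.3 44.5 0 0 0.003" --pt "45 0 0 0 0 0 0" --pt "45 0 0 0 0 0 0"

```text
time_s: 2.95
tcp_pos: [0.6052, 0.0234, 0.1074]
ee_rot: [[-0.051, -0.999, -0.0], [-0.999, 0.051, -0.001], [0.001, 0.0, -1.0]]
wrist_force: [0.3, -0.2, 0.7]
gripper_width: 0.515
gripper_force: 0.0
```

Request:
arm_command --pt "10 0 0 0 0 0 0" --pt "10 0 0 0 0 0 0" --pt "10 0 0 0 0 0 0" --pt "10 0 0 0 0 0 0" --pt "10 0 0 0 0 0 0"

```text
time_s: 3.45
tcp_pos: [0.6053, 0.0244, 0.1074]
ee_rot: [[-0.051, -0.999, 0.001], [-0.999, 0.051, 0.0], [-0.0, -0.001, -1.0]]
wrist_force: [-0.7, 0.4, 2.7]
gripper_width: 0.175
gripper_force: 30.0
```

Request:
arm_command --pt "10 0 -1 0 0 0 0" --pt "10 0 -1 0 0 0 0" --pt "10 0 -1 0 0 0 0"

```text
time_s: 3.75
tcp_pos: [0.6084, 0.0242, 0.1074]
ee_rot: [[-0.05, -0.999, 0.001], [-0.999, 0.05, -0.0], [0.0, -0.001, -1.0]]
wrist_force: [-2.1, 0.5, 5.3]
gripper_width: 0.172
gripper_force: 30.0
```

Request:
arm_command --pt "10 0 -1 0 0 0 0"

```text
time_s: 3.85
tcp_pos: [0.6092, 0.0242, 0.1074]
ee_rot: [[-0.05, -0.999, 0.0], [-0.999, 0.05, -0.0], [0.0, -0.0, -1.0]]
wrist_force: [-3.8, 1.3, 6.0]
gripper_width: 0.175
gripper_force: 30.0
```

Request:
arm_command --pt "10 0 -0.7 -0.4 0 0 0"

```text
time_s: 3.95
tcp_pos: [0.6092, 0.0242, 0.1074]
ee_rot: [[-0.05, -0.999, -0.002], [-0.999, 0.05, -0.0], [0.0, 0.001, -1.0]]
wrist_force: [-3.9, 1.7, 5.5]
gripper_width: 0.175
gripper_force: 30.0
```

Request:
arm_command --pt "10 0 -0.7 0 0 0 0"

```text
time_s: 4.05
tcp_pos: [0.6092, 0.0242, 0.1073]
ee_rot: [[-0.05, -0.999, -0.003], [-0.999, 0.05, -0.0], [0.0, 0.003, -1.0]]
wrist_force: [-5.9, 2.0, 7.2]
gripper_width: 0.172
gripper_force: 30.0
```

Request:
arm_command --pt "10 0 -1 0 0 0 0"

```text
time_s: 4.15
tcp_pos: [0.6093, 0.0242, 0.1073]
ee_rot: [[-0.05, -0.999, -0.005], [-0.999, 0.05, -0.0], [0.001, 0.005, -1.0]]
wrist_force: [-8.9, 2.7, 10.1]
gripper_width: 0.181
gripper_force: 30.0
```

Request:
arm_command --pt "10 0 0 0 0 0 0"

```text
time_s: 4.25
tcp_pos: [0.6093, 0.0242, 0.1073]
ee_rot: [[-0.05, -0.999, -0.005], [-0.999, 0.05, -0.0], [0.001, 0.005, -1.0]]
wrist_force: [-7.8, 3.3, 8.7]
gripper_width: 0.177
gripper_force: 30.0
```

Request:
arm_command --pt "10 0 3 0 0 0 0.02" --pt "10 0 3 0 0 0 0.02" --pt "10 0 3 0 0 0 0.02" --pt "10 0 3 0 0 0 0.02" --pt "10 0 3 0 0 0 0.02" --pt "10 0 2 0 0 0 0.02"

```text
time_s: 4.85
tcp_pos: [0.5945, 0.0254, 0.1074]
ee_rot: [[-0.171, -0.985, 0.0], [-0.985, 0.171, -0.0], [0.0, -0.0, -1.0]]
wrist_force: [-2.2, -0.7, 6.4]
gripper_width: 0.172
gripper_force: 30.0
```

Request:
arm_command --pt "10 0 1 0 0 0 0.01"

```text
time_s: 4.95
tcp_pos: [0.5934, 0.0256, 0.1074]
ee_rot: [[-0.181, -0.983, 0.0], [-0.983, 0.181, -0.0], [0.0, -0.0, -1.0]]
wrist_force: [-1.8, -0.7, 5.7]
gripper_width: 0.172
gripper_force: 30.0
```

Request:
arm_command --pt "10 0 1 0 0 0 0.01"

```text
time_s: 5.05
tcp_pos: [0.5925, 0.0257, 0.1074]
ee_rot: [[-0.191, -0.982, 0.0], [-0.982, 0.191, -0.0], [0.0, -0.0, -1.0]]
wrist_force: [-3.0, -1.2, 6.1]
gripper_width: 0.17
gripper_force: 30.0
```

Request:
arm_command --pt "10 0 1 0 0 0 0.01"

```text
time_s: 5.15
tcp_pos: [0.5914, 0.0259, 0.1074]
ee_rot: [[-0.2, -0.98, -0.0], [-0.98, 0.2, -0.001], [0.001, -0.0, -1.0]]
wrist_force: [-2.1, -0.5, 5.1]
gripper_width: 0.173
gripper_force: 30.0
```

Request:
arm_command --pt "10 0.2 1 0 0 0 0"

```text
time_s: 5.25
tcp_pos: [0.5906, 0.026, 0.1074]
ee_rot: [[-0.2, -0.98, 0.0], [-0.98, 0.2, -0.0], [0.0, -0.0, -1.0]]
wrist_force: [-0.6, -0.3, 4.8]
gripper_width: 0.177
gripper_force: 30.0
```

Request:
arm_command --pt "10 0.2 1 0 0 0 0"

```text
time_s: 5.35
tcp_pos: [0.5902, 0.0261, 0.1074]
ee_rot: [[-0.2, -0.98, 0.002], [-0.98, 0.2, -0.0], [-0.0, -0.002, -1.0]]
wrist_force: [1.5, -1.9, 3.2]
gripper_width: 0.171
gripper_force: 30.0
```

Request:
arm_command --pt "10 0.2 1 0 0 0 0"

```text
time_s: 5.45
tcp_pos: [0.5901, 0.0261, 0.1074]
ee_rot: [[-0.2, -0.98, 0.004], [-0.98, 0.2, 0.0], [-0.001, -0.004, -1.0]]
wrist_force: [4.7, -3.1, 1.4]
gripper_width: 0.175
gripper_force: 30.0
```

Request:
arm_command --pt "10 0 0.7 0 0 0 0"

```text
time_s: 5.55
tcp_pos: [0.5901, 0.0262, 0.1075]
ee_rot: [[-0.199, -0.98, 0.005], [-0.98, 0.199, 0.0], [-0.001, -0.005, -1.0]]
wrist_force: [6.1, -3.5, 0.8]
gripper_width: 0.17
gripper_force: 30.0
```

Request:
arm_command --pt "10 -0.3 -3 0 0 0 -0.02" --pt "10 -0.3 -3 0 0 0 -0.02" --pt "10 -0.2 -3 0 0 0 -0.02" --pt "10 -0.1 -2.5 0 0 0 -0.015" --pt "10 0 0 0 0 0 0" --pt "10 0 0 0 0 0 0"

```text
time_s: 6.15
tcp_pos: [0.599, 0.0249, 0.1073]
ee_rot: [[-0.126, -0.992, -0.001], [-0.992, 0.126, -0.001], [0.001, 0.001, -1.0]]
wrist_force: [-1.5, -1.3, 5.0]
gripper_width: 0.174
gripper_force: 30.0
```

Request:
arm_command --pt "10 -0.1 -0.7 0 0 0 0" --pt "10 0 0 0 0 0 0"

```text
time_s: 6.35
tcp_pos: [0.5993, 0.0249, 0.1073]
ee_rot: [[-0.126, -0.992, -0.002], [-0.992, 0.126, -0.001], [0.001, 0.002, -1.0]]
wrist_force: [-2.0, -2.0, 5.5]
gripper_width: 0.17
gripper_force: 30.0
```

Request:
arm_command --pt "10 -0.8 0 -2.3 0 0 0" --pt "10 -0.8 0 -2.4 0 0 0"

```text
time_s: 6.55
tcp_pos: [0.5982, 0.0258, 0.1102]
ee_rot: [[-0.127, -0.992, -0.005], [-0.992, 0.127, -0.002], [0.002, 0.005, -1.0]]
wrist_force: [-0.7, -5.4, -4.6]
gripper_width: 0.171
gripper_force: 30.0
```

Request:
arm_command --pt "10 -0.9 0 -2.3 0 0 0" --pt "10 -0.9 0 -2.3 0 0 0"

```text
time_s: 6.75
tcp_pos: [0.5979, 0.0262, 0.1109]
ee_rot: [[-0.129, -0.992, -0.008], [-0.992, 0.129, -0.003], [0.004, 0.008, -1.0]]
wrist_force: [10.6, -14.0, -26.8]
gripper_width: 0.177
gripper_force: 30.0
```

Request:
arm_command --pt "10 1.7 0 4.6 0 0 0" --pt "10 1.7 0 4.6 0 0 0" --pt "10 0 0 0 0 0 0"

```text
time_s: 7.05
tcp_pos: [0.6004, 0.025, 0.1075]
ee_rot: [[-0.126, -0.992, 0.0], [-0.992, 0.126, -0.0], [0.0, -0.0, -1.0]]
wrist_force: [-1.1, -4.5, 2.8]
gripper_width: 0.171
gripper_force: 30.0
```

Run:
```python
from h import *
s=sense();print(s['time_s'],s['tcp_pos'],np.round(s['ee_rot'],4).tolist(),s['wrist_force'],s['moment'],s['gripper_width']);a=save('wrist','w2.png')
a=a[:260,200:420];cv2.imwrite('pics/w2c.png',cv2.resize(a[:,:,::-1],None,fx=2.3,fy=2.3,interpolation=cv2.INTER_CUBIC))
```

```text
7.05 [0.60039173 0.02501701 0.10753983] [[-0.1257, -0.9921, 0.0004], [-0.9921, 0.1257, -0.0003], [0.0003, -0.0005, -1.0]] [-1.13236505 -4.53001847  2.7554701 ] [-1.0356781   0.32124859  0.0468255 ] 0.17058216221309574
```

View pics/w2c.png

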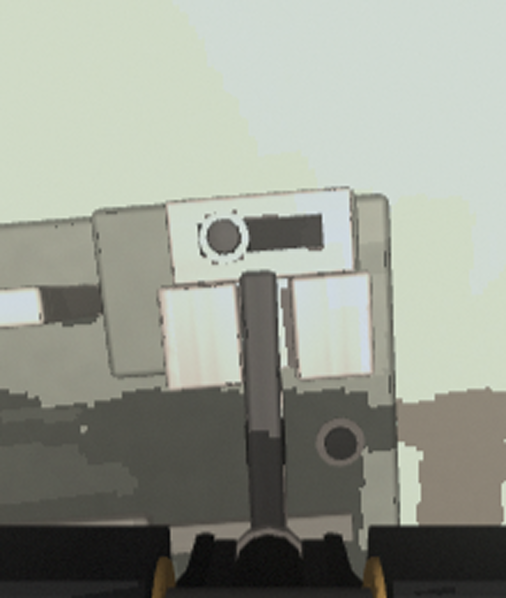

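Wrist close-up: the bar at crop columns 244–278 lies in the lip gap 240–290, about 1 mm off towards the tower. I need to nudge it and lift in smaller steps.

Request:
arm_command --pt "10 0.1 0.7 0 0 0 0" --pt "10 0 0 0 0 0 0"

```text
time_s: 7.3
tcp_pos: [0.5994, 0.0251, 0.1075]
ee_rot: [[-0.126, -0.992, 0.0], [-0.992, 0.126, -0.0], [0.0, -0.0, -1.0]]
wrist_force: [-0.3, -4.5, 2.3]
gripper_width: 0.178
gripper_force: 30.0
```

Request:
arm_command --pt "10 -0.3 0 -1.2 0 0 0"

```text
time_s: 7.4
tcp_pos: [0.599, 0.0253, 0.1081]
ee_rot: [[-0.126, -0.992, -0.001], [-0.992, 0.126, -0.0], [0.0, 0.001, -1.0]]
wrist_force: [-0.2, -5.0, -0.7]
gripper_width: 0.172
gripper_force: 30.0
```

Request:
arm_command --pt "10 -0.3 0 -1.2 0 0 0"

```text
time_s: 7.5
tcp_pos: [0.5988, 0.0255, 0.109]
ee_rot: [[-0.126, -0.992, -0.001], [-0.992, 0.126, -0.0], [0.001, 0.001, -1.0]]
wrist_force: [-0.4, -5.6, -1.1]
gripper_width: 0.17
gripper_force: 30.0
```

Request:
arm_command --pt "10 0 -0.9 0 0 0 0" --pt "10 0 0 0 0 0 0"

```text
time_s: 7.7
tcp_pos: [0.5993, 0.0254, 0.1088]
ee_rot: [[-0.126, -0.992, -0.003], [-0.992, 0.126, -0.001], [0.001, 0.003, -1.0]]
wrist_force: [-0.6, -5.2, -1.0]
gripper_width: 0.175
gripper_force: 30.0
```

Request:
arm_command --pt "10 -0.3 -0.3 -1.2 0 0 0"

```text
time_s: 7.8
tcp_pos: [0.5994, 0.0257, 0.1098]
ee_rot: [[-0.126, -0.992, -0.003], [-0.992, 0.126, -0.001], [0.001, 0.003, -1.0]]
wrist_force: [-2.3, -4.5, -1.7]
gripper_width: 0.173
gripper_force: 30.0
```

Request:
arm_command --pt "10 -0.3 -0.4 -1.0 0 0 0"

```text
time_s: 7.9
tcp_pos: [0.5998, 0.0259, 0.1108]
ee_rot: [[-0.126, -0.992, -0.003], [-0.992, 0.126, -0.001], [0.001, 0.003, -1.0]]
wrist_force: [-1.0, -5.2, -2.2]
gripper_width: 0.175
gripper_force: 30.0
```

Request:
arm_command --pt "10 -0.3 -0.3 -1.0 0 0 0"

```text
time_s: 8.0
tcp_pos: [0.6, 0.0261, 0.1116]
ee_rot: [[-0.126, -0.992, -0.004], [-0.992, 0.126, -0.001], [0.001, 0.004, -1.0]]
wrist_force: [-1.7, -5.1, -2.7]
gripper_width: 0.173
gripper_force: 30.0
```

Request:
arm_command --pt "10 -0.4 -0.2 -1.0 0 0 0"

```text
time_s: 8.1
tcp_pos: [0.6002, 0.0264, 0.1125]
ee_rot: [[-0.126, -0.992, -0.004], [-0.992, 0.126, -0.001], [0.001, 0.004, -1.0]]
wrist_force: [-1.0, -4.4, -2.8]
gripper_width: 0.175
gripper_force: 30.0
```

Request:
arm_command --pt "10 -0.9 0 -2.3 0 0 0" --pt "10 -0.9 0 -2.3 0 0 0"

```text
time_s: 8.3
tcp_pos: [0.6004, 0.0282, 0.1171]
ee_rot: [[-0.126, -0.992, -0.004], [-0.992, 0.126, -0.001], [0.001, 0.004, -1.0]]
wrist_force: [-1.6, -4.9, -2.8]
gripper_width: 0.174
gripper_force: 30.0
```

Request:
arm_command --pt "10 -1.0 0 -2.3 0 0 0" --pt "10 -1.1 0 -2.3 0 0 0" --pt "10 -1.1 0 -2.2 0 0 0"

```text
time_s: 8.6
tcp_pos: [0.6008, 0.0314, 0.1239]
ee_rot: [[-0.126, -0.992, -0.004], [-0.992, 0.126, -0.001], [0.001, 0.004, -1.0]]
wrist_force: [-1.5, -4.3, -2.3]
gripper_width: 0.175
gripper_force: 30.0
```

Free of the lips; I'll finish the lift.

Request:
arm_command --pt "10 -1.1 0 -2.2 0 0 0" --pt "10 -1.2 0 -2.2 0 0 0" --pt "10 -1.2 0 -2.1 0 0 0" --pt "10 -1.2 0 -2.1 0 0 0" --pt "10 -1.2 0 -2.1 0 0 0"

```text
time_s: 9.1
tcp_pos: [0.603, 0.0381, 0.1359]
ee_rot: [[-0.126, -0.992, 0.0], [-0.992, 0.126, 0.001], [-0.001, 0.0, -1.0]]
wrist_force: [-1.4, -2.2, -3.0]
gripper_width: 0.173
gripper_force: 30.0
```

Run:
```python
from h import *
s=sense();P=np.array(s['tcp_pos']);print(s['time_s'],P,s['wrist_force'],np.round(s['joints'],1))
h=np.array([.6133,.1524]);v=P[:2]-h;r=np.linalg.norm(v);a0=np.degrees(np.arctan2(v[1],v[0]));print('r',r,'a',a0)
th=np.degrees(np.arctan2(s['ee_rot'][1][0],s['ee_rot'][0][0]))
w=[]
for d in np.arange(4,88.1,4):
  a=np.radians(a0-d);w.append(([h[0]+r*np.cos(a),h[1]+r*np.sin(a),P[2]],th-d))
plan(w,10)
print(w[-1])
```

```text
9.1 [0.60303653 0.03810802 0.13586224] [-1.40585034 -2.23677257 -2.99951627] [ 18.9  24.7 -10.   -0.  -55.4 -26.1]
r 0.11475189077486811 a -95.13142026912568
[[10, 0.0, 8.0, 0.0, 0.0, 0.001, 0.07], [10, 0.0, 8.0, 0.0, 0.0, 0.0, 0.07], [10, 0.0, 8.0, 0.0, 0.0, 0.0, 0.07], [10, 0.1, 8.0, 0.0, 0.0, -0.0, 0.07], [10, -0.0, 8.0, 0.0, 0.0, -0.0, 0.07], [10, -0.0, 8.1, 0.0, 0.0, 0.0, 0.07], [10, -0.0, 8.0, 0.0, 0.0, 0.0, 0.07], [10, -0.0, 8.0, 0.0, 0.0, -0.0, 0.07]]
[[10, 0.0, 8.0, 0.0, 0.0, 0.0, 0.07], [10, 0.0, 8.0, 0.0, 0.0, -0.0, 0.07], [10, 0.0, 8.0, 0.0, 0.0, -0.0, 0.07], [10, 0.0, 8.0, 0.0, -0.0, -0.0, 0.07], [10, 0.1, 8.0, 0.0, 0.0, 0.0, 0.07], [10, -0.0, 8.0, 0.0, 0.0, 0.0, 0.07], [10, -0.0, 8.0, 0.0, 0.0, -0.0, 0.07], [10, -0.0, 8.1, 0.0, 0.0, -0.0, 0.07]]
[[10, 0.0, 8.0, 0.0, 0.0, -0.0, 0.07], [10, 0.0, 8.0, 0.0, 0.0, 0.0, 0.07], [10, 0.0, 8.0, 0.0, 0.0, -0.0, 0.07], [10, 0.0, 8.0, 0.0, 0.0, -0.0, 0.07], [10, 0.0, 8.0, 0.0, 0.0, -0.0, 0.07], [10, 0.1, 8.0, 0.0, 0.0, 0.0, 0.07]]
([np.float64(0.49871944939772034), np.float64(0.15866848148164261), np.float64(0.13586224106427064)], np.float64(-185.21542597775567))
```

Request:
arm_command --pt "10 0 8.1 0 0 0 0.07" --pt "10 0 8.1 0 0 0 0.07" --pt "10 0 8.1 0 0 0 0.07" --pt "10 0 8.1 0 0 0 0.07"

```text
time_s: 9.5
tcp_pos: [0.572, 0.0454, 0.1364]
ee_rot: [[-0.398, -0.918, 0.002], [-0.918, 0.398, 0.0], [-0.001, -0.002, -1.0]]
wrist_force: [0.5, -4.1, -1.8]
gripper_width: 0.177
gripper_force: 30.0
```

Request:
arm_command --pt "10 0 8.1 0 0 0 0.07" --pt "10 0 8.1 0 0 0 0.07" --pt "10 0 8.1 0 0 0 0.07" --pt "10 0 8.1 0 0 0 0.07"

```text
time_s: 9.9
tcp_pos: [0.5431, 0.0611, 0.1363]
ee_rot: [[-0.636, -0.772, 0.0], [-0.772, 0.636, 0.0], [-0.0, -0.0, -1.0]]
wrist_force: [-1.4, -4.4, -1.5]
gripper_width: 0.175
gripper_force: 30.0
```

Request:
arm_command --pt "10 0 8.1 0 0 0 0.07" --pt "10 0 8.1 0 0 0 0.07" --pt "10 0 8.1 0 0 0 0.07" --pt "10 0 8.1 0 0 0 0.07"

```text
time_s: 10.3
tcp_pos: [0.52, 0.0841, 0.1361]
ee_rot: [[-0.825, -0.566, -0.001], [-0.566, 0.825, 0.0], [0.001, 0.001, -1.0]]
wrist_force: [-1.6, -3.2, -2.4]
gripper_width: 0.172
gripper_force: 30.0
```

Request:
arm_command --pt "10 0 8.1 0 0 0 0.07" --pt "10 0 8.1 0 0 0 0.07" --pt "10 0 8.1 0 0 0 0.07" --pt "10 0 8.1 0 0 0 0.07" --pt "10 0 8.1 0 0 0 0.07"

```text
time_s: 10.8
tcp_pos: [0.5018, 0.1204, 0.1359]
ee_rot: [[-0.969, -0.248, -0.001], [-0.248, 0.969, 0.001], [0.001, 0.001, -1.0]]
wrist_force: [-0.8, -3.4, -2.9]
gripper_width: 0.174
gripper_force: 30.0
```

Request:
arm_command --pt "10 0 8.1 0 0 0 0.07" --pt "10 0 8.1 0 0 0 0.07" --pt "10 0 8.1 0 0 0 0.07" --pt "10 0 8.1 0 0 0 0.07" --pt "10 0 8.1 0 0 0 0.07" --pt "10 0 0 0 0 0 0"

```text
time_s: 11.4
tcp_pos: [0.4975, 0.1612, 0.1358]
ee_rot: [[-0.995, 0.095, -0.001], [0.095, 0.995, 0.001], [0.001, 0.001, -1.0]]
wrist_force: [-2.0, -1.6, -2.5]
gripper_width: 0.178
gripper_force: 30.0
```

Run:
```python
from h import *
s=sense();P=np.array(s['tcp_pos']);print(s['time_s'],P,s['wrist_force'],np.round(s['joints'],1))
h=np.array([.6133,.1543]);v=P[:2]-h;print(np.linalg.norm(v),'gate deg',-92.8-(np.degrees(np.arctan2(v[1],v[0]))%360-360), s['ee_rot'])
```

```text
11.4 [0.49753476 0.16121115 0.13575067] [-1.96776356 -1.56933176 -2.48755392] [ 3.570e+01  1.750e+01 -2.140e+01 -1.000e-01 -5.110e+01 -1.311e+02]
0.11597135213355625 gate deg 90.61648784542565 [[-9.95455423e-01  9.52260515e-02 -7.06469348e-04]
 [ 9.52250192e-02  9.95454825e-01  1.37385593e-03]
 [ 8.34085196e-04  1.30033878e-03 -9.99998807e-01]]
```

Request:
arm_command --pt "10 2.6 0 4.2 0 0 0" --pt "10 2.4 0 4.3 0 0 0" --pt "10 2.2 0 4.4 0 0 0" --pt "10 2.0 0 4.5 0 0 0" --pt "10 1.8 0 4.6 0 0 0"

```text
time_s: 11.9
tcp_pos: [0.4879, 0.1615, 0.114]
ee_rot: [[-0.996, 0.094, 0.003], [0.094, 0.996, 0.001], [-0.002, 0.002, -1.0]]
wrist_force: [0.8, 0.3, 0.0]
gripper_width: 0.171
gripper_force: 30.0
```

Request:
arm_command --pt "10 1.5 0 4.5 0 0 0" --pt "10 0 0 0.5 0 0 0" --pt "10 0 0 0 0 0 0"

```text
time_s: 12.2
tcp_pos: [0.4862, 0.1615, 0.1089]
ee_rot: [[-0.995, 0.095, 0.001], [0.095, 0.995, 0.001], [-0.001, 0.001, -1.0]]
wrist_force: [2.1, 0.7, -0.5]
gripper_width: 0.174
gripper_force: 30.0
```

Request:
arm_command --pt "45 0 0 0 0 0 0" --pt "45 0 0 0 0 0 0" --pt "45 0 0 0 0 0 0" --pt "45 0 0 -20 0 0 0" --pt "45 0 0 -40 0 0 0" --pt "45 0 0 -40 0 0 0"

```text
time_s: 12.8
tcp_pos: [0.4848, 0.1605, 0.2094]
ee_rot: [[-0.995, 0.095, -0.002], [0.095, 0.995, -0.002], [0.002, -0.002, -1.0]]
wrist_force: [0.5, 0.8, -0.4]
gripper_width: 0.506
gripper_force: 0.0
```

Run:
```python
from h import *
plan([((.600,.0675,.210),177.2)],45)
```

```text
[[45, -30.9, -20.4, -0.2, -0.0, -0.001, -0.012], [45, -30.6, -20.8, -0.2, -0.0, -0.001, -0.012], [45, -30.4, -21.1, -0.2, -0.0, -0.001, -0.012], [45, -30.1, -21.5, -0.2, -0.0, -0.001, -0.012]]
```

Request:
arm_command --pt "45 -30.9 -20.4 0 0 -0.001 -0.012" --pt "45 -30.6 -20.8 0 0 -0.001 -0.012" --pt "45 -30.4 -21.1 0 0 -0.001 -0.012" --pt "45 -30.1 -21.5 0 0 -0.001 -0.012" --pt "45 0 0 0 0 0 0"

```text
time_s: 13.3
tcp_pos: [0.6029, 0.0656, 0.208]
ee_rot: [[-0.999, 0.051, 0.003], [0.051, 0.999, -0.001], [-0.003, -0.001, -1.0]]
wrist_force: [-0.7, 0.3, -0.4]
gripper_width: 0.52
gripper_force: 0.0
```

Run:
```python
from h import *
s=sense();print(s['time_s'],s['tcp_pos'],np.round(s['joints'],1))
save('wrist','w3.png')
for r in find_in('pull_post','wrist')[:2]: print(round(r['p'],2),np.round(r['location']),np.round(atz('wrist',r['location'],.106),4))
print(proj('wrist',[.66,.066,.1255]),proj('wrist',[.66,.066,.046]))
im=save('top','t3.png')
for r in find_in('pull_post','top')[:2]+find_in('thumb_knob','top')[:2]: print(round(r['p'],2),np.round(r['location']),np.round(atz('top',r['location'],.11),4))
```

```text
13.3 [0.60287312 0.06564032 0.20803716] [  21.6   21.1   -4.4    0.2  -64.3 -114.6]
0.83 [240. 318.] [0.6301 0.0676 0.106 ]
0.65 [ 65. 431.] [0.4982 0.1563 0.106 ]
[np.float64(283.7725434963052), np.float64(318.2003936139745)] [np.float64(246.7202049860022), np.float64(317.8642234528754)]
0.81 [244. 285.] [0.4947 0.151  0.11  ]
```

View pics/w3.png

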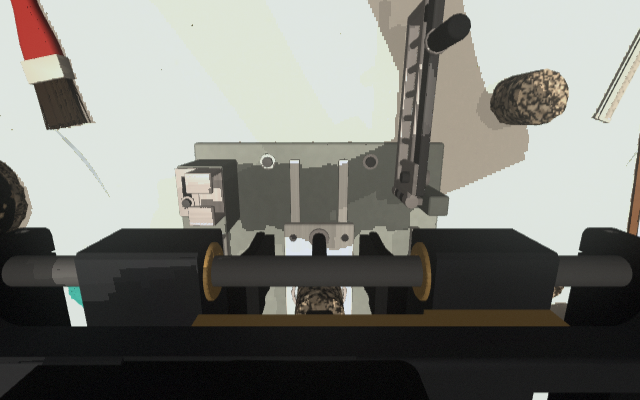

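Gate is square open, with the bar lying on it. The post base at (240,319) is where predicted. I'll go over the post and grasp.

Run:
```python
from h import *
plan([((.660,.066,.19),177.2),((.660,.066,.099),177.2)],45)
```

```text
[[45, -30.0, 0.0, 9.7, -0.0, 0.002, 0.001], [45, -30.1, 0.1, 9.6, -0.0, 0.002, 0.001], [45, -0.0, -0.0, 30.3, -0.0, -0.0, 0.0], [45, -0.0, -0.0, 30.3, -0.0, -0.0, 0.0], [45, -0.0, -0.0, 30.3, -0.0, -0.0, 0.0]]
```

Request:
arm_command --pt "45 -28 0 9.7 0 0.001 0" --pt "45 -28 0 9.6 0 0.001 0" --pt "45 0 0 0 0 0 0" --pt "45 0 0 0 0 0 0"

```text
time_s: 13.95
tcp_pos: [0.6561, 0.0662, 0.1894]
ee_rot: [[-0.999, 0.046, 0.0], [0.046, 0.999, -0.001], [-0.001, -0.0, -1.0]]
wrist_force: [-0.4, 0.3, 0.2]
gripper_width: 0.519
gripper_force: 0.0
```

Request:
arm_command --pt "45 -3.5 0 30 0 0 0" --pt "45 0 0 30 0 0 0" --pt "45 0 0 30 0 0 0" --pt "45 0 0 0 0 0 0"

```text
time_s: 14.35
tcp_pos: [0.6565, 0.0652, 0.0963]
ee_rot: [[-0.999, 0.047, -0.007], [0.047, 0.999, -0.002], [0.007, -0.002, -1.0]]
wrist_force: [-0.9, -0.1, -1.1]
gripper_width: 0.515
gripper_force: 0.0
```

Request:
arm_command --pt "8 0 0 0 0 0 0" --pt "8 0 0 0 0 0 0" --pt "8 0 0 0 0 0 0" --pt "8 0 0 0 0 0 0" --pt "8 0 0 0 0 0 0"

```text
time_s: 14.85
tcp_pos: [0.6608, 0.0649, 0.101]
ee_rot: [[-0.999, 0.047, 0.003], [0.047, 0.999, -0.001], [-0.003, -0.001, -1.0]]
wrist_force: [0.8, -6.2, 2.7]
gripper_width: 0.155
gripper_force: 12.1
```

Request:
arm_command --pt "8 0 -0.8 0 0 0 0" --pt "8 0 0 0 0 0 0"

```text
time_s: 15.05
tcp_pos: [0.6608, 0.0648, 0.101]
ee_rot: [[-0.999, 0.047, 0.003], [0.047, 0.999, 0.0], [-0.003, 0.0, -1.0]]
wrist_force: [-1.1, 1.2, 5.3]
gripper_width: 0.151
gripper_force: 30.0
```

Request:
arm_command --pt "8 2 0 0 0 0 0" --pt "8 4 0 0 0 0 0" --pt "8 6 0 0 0 0 0" --pt "8 6 0 0 0 0 0"

```text
time_s: 15.45
tcp_pos: [0.6432, 0.0657, 0.1009]
ee_rot: [[-0.999, 0.047, 0.005], [0.047, 0.999, 0.0], [-0.005, 0.001, -1.0]]
wrist_force: [1.7, -0.4, 5.7]
gripper_width: 0.15
gripper_force: 30.0
```

Request:
arm_command --pt "8 6 0 0 0 0 0" --pt "8 6 0 0 0 0 0" --pt "8 6 0 0 0 0 0" --pt "8 6 0 0 0 0 0" --pt "8 6 0 0 0 0 0" --pt "8 6 0 0 0 0 0"

```text
time_s: 16.05
tcp_pos: [0.6072, 0.0674, 0.1009]
ee_rot: [[-0.999, 0.047, 0.005], [0.047, 0.999, 0.0], [-0.005, 0.001, -1.0]]
wrist_force: [1.0, 1.0, 6.0]
gripper_width: 0.146
gripper_force: 30.0
```

Request:
arm_command --pt "8 6 0 0 0 0 0" --pt "8 6 0 0 0 0 0" --pt "8 6 0 0 0 0 0" --pt "8 6 0 0 0 0 0" --pt "8 5 0 0 0 0 0" --pt "8 3 0 0 0 0 0"

```text
time_s: 16.65
tcp_pos: [0.5752, 0.0691, 0.1009]
ee_rot: [[-0.999, 0.047, 0.005], [0.047, 0.999, 0.001], [-0.005, 0.001, -1.0]]
wrist_force: [2.0, -0.1, 5.9]
gripper_width: 0.148
gripper_force: 30.0
```

Request:
arm_command --pt "8 3 0 0 0 0 0" --pt "8 3 0 0 0 0 0" --pt "8 2 0 0 0 0 0" --pt "8 2 0 0 0 0 0"

```text
time_s: 17.05
tcp_pos: [0.5655, 0.0696, 0.1009]
ee_rot: [[-0.999, 0.047, 0.005], [0.047, 0.999, 0.001], [-0.005, 0.001, -1.0]]
wrist_force: [1.2, 0.7, 6.4]
gripper_width: 0.153
gripper_force: 30.0
```

Request:
arm_command --pt "8 3 0 0 0 0 0" --pt "8 3 0 0 0 0 0" --pt "8 3 0 0 0 0 0" --pt "8 3 0 0 0 0 0" --pt "8 2 0 0 0 0 0"

```text
time_s: 17.55
tcp_pos: [0.5515, 0.0703, 0.1009]
ee_rot: [[-0.999, 0.046, 0.006], [0.046, 0.999, 0.001], [-0.006, 0.001, -1.0]]
wrist_force: [1.7, 0.7, 6.6]
gripper_width: 0.147
gripper_force: 30.0
```

Request:
arm_command --pt "8 1 0 0 0 0 0" --pt "8 1 0 0 0 0 0" --pt "8 1 0 0 0 0 0"

```text
time_s: 17.85
tcp_pos: [0.5488, 0.0704, 0.1009]
ee_rot: [[-0.999, 0.046, 0.006], [0.046, 0.999, 0.001], [-0.006, 0.001, -1.0]]
wrist_force: [3.7, 0.2, 4.3]
gripper_width: 0.147
gripper_force: 30.0
```

Request:
arm_command --pt "8 1 0 0 0 0 0" --pt "8 0 0 0 0 0 0"

```text
time_s: 18.05
tcp_pos: [0.5488, 0.0704, 0.1009]
ee_rot: [[-0.999, 0.046, 0.008], [0.046, 0.999, 0.001], [-0.008, 0.001, -1.0]]
wrist_force: [5.7, 0.8, 5.0]
gripper_width: 0.149
gripper_force: 30.0
```

Request:
arm_command --pt "8 -1.2 0 0 0 0 0" --pt "40 0 0 0 0 0 0" --pt "40 0 0 0 0 0 0" --pt "40 0 0 0 0 0 0" --pt "40 0 0 -20 0 0 0" --pt "40 0 0 -40 0 0 0" --pt "40 0 0 -40 0 0 0"

```text
time_s: 18.75
tcp_pos: [0.546, 0.0693, 0.1992]
ee_rot: [[-0.999, 0.048, -0.003], [0.048, 0.999, -0.002], [0.003, -0.002, -1.0]]
wrist_force: [1.1, 0.5, 0.8]
gripper_width: 0.453
gripper_force: 0.0
```

Request:
arm_command --pt "40 15 -40 -10 0 0 0" --pt "40 15 -40 -10 0 0 0" --pt "40 15 -40 -10 0 0 0" --pt "40 15 -40 -10 0 0 0" --pt "40 0 0 0 0 0 0" --pt "40 0 0 0 0 0 0"

```text
time_s: 19.35
tcp_pos: [0.4789, -0.0879, 0.2392]
ee_rot: [[-0.999, 0.049, 0.001], [0.049, 0.999, 0.0], [-0.001, 0.0, -1.0]]
wrist_force: [0.6, 0.4, -0.2]
gripper_width: 0.459
gripper_force: 0.0
```

Run:
```python
from h import *
s=sense();print(s['time_s'],s['tcp_pos'],s['wrist_force'])
b=save('top','t4.png');a=save('scene','s4.png')
for n,z in (('pull_post',.106),('core_mid',.056),('thumb_knob',.114)):
  for r in find_in(n,'top')[:2]: print(n,round(r['p'],2),np.round(r['location']),np.round(atz('top',r['location'],z),4))
f=lambda i,k:cv2.resize(i,None,fx=k,fy=k,interpolation=cv2.INTER_CUBIC)
A=f(b[90:280,250:400],2.6);B=f(a[120:300,190:390],2)
o=np.zeros((max(len(A),len(B)),A.shape[1]+B.shape[1],3),np.uint8);o[:len(A),:A.shape[1]]=A;o[:len(B),A.shape[1]:]=B
cv2.imwrite('pics/c4.png',o[:,:,::-1])
```

```text
19.35 [ 0.47893795 -0.0878928   0.23918787] [ 0.55848163  0.40019284 -0.21968884]
pull_post 0.64 [203. 315.] [0.5903 0.0862 0.106 ]
core_mid 0.8 [195. 323.] [0.6182 0.0689 0.056 ]
core_mid 0.59 [169. 425.] [ 0.6859 -0.1773  0.056 ]
thumb_knob 0.63 [207. 286.] [0.5791 0.151  0.114 ]
```

View pics/c4.png

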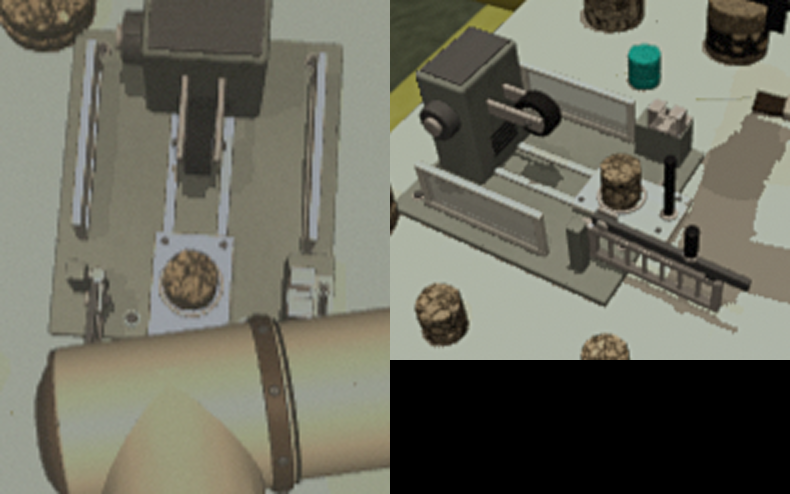

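The picture shows the gate square open with its bar lying down, the carriage out and the core standing in the seat rim. The robot is clear.

```bash
python3 -c "
from station import finish_job;print(finish_job())"
```

```text
the job is handed in; nothing more can be done
None
```

The job is handed in: gate about square open (about 91°), latch bar lying down, carriage out at its stop with the core in its seat; but my first lift caught a keeper lip at about 27 N on the knob (roughly 17 N at the channel by lever arm, not measured there) before I backed off and re-centred.

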